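Set up the microscope's camera screen on its bail stand and hold it

ROBOT

A 6-joint arm with a two-finger parallel gripper is mounted at the origin on the work surface. World frame = base frame: x ahead of the robot, y to its left, z up, the work surface at z = 0. Lengths are in mm, angles in rad, forces in N, time in s.
With the tool pointing down it reaches from about 350 to 775 mm from the base axis. Payload 7.3 kg.
Tool frame: the origin (TCP) lies on the centre line of the jaws, within the pads' length; the fingertips stand bot.tip_reach ahead of it and the grasp point (between the pads) lies 6 mm ahead of it (bot.tip_reach is the distance from the TCP to the fingertips, in mm); z points along the fingers, y is the direction in which the jaws open and shut (so a half turn about z gives the same grasp; the last joint's range is limited). The gripper opens to 92 mm and grips with 3 to 60 N. Pads are 19 mm wide; open, the fingers measure 130 mm over their backs; the gripper's body (75 mm by 190 mm) begins 47 mm behind the grasp point.
Start: joints at [-1.384, 0.342, 1.524, -0, 1.275, -0.146], TCP at [171.535, -496.204, 251.741] pointing down, gripper open.
Joint ranges: [-2.53, 2.53], [-0.77, 2.02], [0.04, 2.7], [-1, 4.14], [0.28, 2.66], [-3.11, 3.11]. Speed limits (rad/s): [2.57, 2.57, 3.14, 3.14, 3.14, 3.14].

INTERFACE

Orientations are given as [roll, pitch, yaw] about the fixed x, y, z axes, in that order (R = Rz(yaw) Ry(pitch) Rx(roll)).
In Python, from plant import bot gives the robot as it stands.
- The arm moves only by the tool step_arm, never from a script. Its argument "deltas" is a list of rows, each a list of 6 numbers: the shift along the tool's x, y, z in mm, then the turn, a rotation vector about the tool's x, y, z in rad. A call has 1 to 5 rows; each row is the pose to reach, as a shift and turn from the pose commanded when the call began, along the tool's axes at that moment; what a row does not reach only later rows make up. A row lasts 1/12 s, in which the tool goes at most 41.7 mm and 7.16 degrees, less where a joint would pass 70% of its speed; a pose out of reach is approached as far as the arm can. A call with a gripper value outside its range is refused whole. "fingers" is the finger opening in mm, from 0 to 91.8, set as the call begins (left out, the last holds). The fingers move at their own pace and stop on an object; the grip force is fixed at half the most. Time passes only in rows, so rows that repeat a pose let the fingers close. It gives the time, the measured TCP pose, the force and the opening at its end, in the units of the state.
- bot.get_obs(): the state, without advancing time (a new reading comes with each control period).
- bot.capture(name): name is "scene" or "top" or "wrist"; returns a dict with "color" (384x512x3 uint8, red, green, blue), "fx", "fy", "cx", "cy" (pixels), "R" (3x3) and "t" (3): a world point X has camera coordinates R X + t. Camera axes: x right, y down, z forward; pixel columns grow to the right and rows downward; lengths in mm; the calibration is good to about 2 mm. A picture is of the moment at which its call begins. There is no depth.
- bot.close_job(): hands the job in, once; it reports no verdict.
Trained networks look in a picture, given as the dict that the camera call returned (one of the last four; its "shot" number tells which), for a name from the list of things; names that differ only in an ending like _2 or _b are one class to them, and where a whole thing is asked for, a point or a joint stands for the part that bears it (a point fixed in the world has none). Each returns a list of dicts, best first, with "p" (0 to 1); they miss things now and then, are a little off and sometimes report something else, mostly with a low value. They report only what shows in the picture. A call takes as long as a camera call.
- bot.boxes_of(query, picture): "rect" ([centre column, centre row, width, height] in pixels, round what is visible of it).
The state is a dict: "time": time; "joint_positions": joint angles; "dq": joint speeds; "tau": joint torques, N m; "tool_pos": TCP position; "tcp_rot": TCP orientation; "contact_force": force on the tool from outside, world axes, zero at the start; "moment": the same for the moment, N m; "grip_width": finger opening in mm.
Only numpy, scipy, OpenCV 4.12 (cv2) and the standard library are available. Lean on these libraries where they do the work, as an engineer would, in place of code of your own. Each camera call takes 0.05 s, during which the arm holds its last target. There are 200 camera calls.

TASK

Set up the microscope's camera screen, which is parked tipped forward on its stand with its carry bail up. First clear the orange-capped specimen jar off the stand's rubber mat by standing it in the blue tray, then flip the bail over the back of the screen and down until its spring takes it past centre and home against its stop. Then take hold of the screen's top edge, gently swing the screen upright until the bail's bar stands on the mat, and finish still gripping the top edge so that the screen cannot tip forward while a colleague tightens the hinge; keep the jar upright and leave the other things on the bench alone.

Things in the scene. Friction and masses are not known exactly. Their poses are not given: they have to be found in the camera images.
- stand: Fixed grey foot plate, 200 mm deep, 260 mm wide, carrying the screen on a hinge. Origin on the bench under the middle of the hinge axis (axis 24 mm above the bench); x points to the screen's rear, y along the hinge, z up. Black rubber mat at the rear: x 30 to 120 mm, y -120 to 120 mm, top 10 mm above the bench. Black clamp knobs at the hinge ends, to y = +-147 mm, are loose.
- screen: Light grey screen, 0.85 kg, free on the hinge. Origin on the hinge axis; z up along the screen, x out of its back, y along the hinge; casing z 10 to 185, x -9 to 9, y -125 to 125 mm. Starts tipped 0.42 rad forward (to the stand's -x) on its front rests and falls back there if let go; upright: z vertical. The bail when down meets the mat with the screen 0.05 rad past upright to the rear.
- screen_top (a point): Middle of the screen's top edge, 185 mm from the hinge axis, midway through the 18 mm thickness.
- bail (a joint): U-shaped bail (carry handle and kickstand) on black hubs at the screen's sides, rad. Hub axis parallel to the hinge at screen z = 100, x = 6 mm. 0: stowed, pointing up past the screen's top; grows over the rear and down to the stop at 2.515. A toggle spring (at most 0.11 N m, 1 N at the bar) drives it to either end from its centre at 1.25: let go beyond 1.5 it goes home by itself.
- bail_bar (a point): Centre of the bail's cross bar, 125 mm from the hub axis, parallel to the hinge. Its black rubber sleeve (150 mm long, 18 mm thick) is the handle, and the foot when down; held loosely it turns between the fingers, a tight grip lifts the screen instead. Stowed, 31 mm are free between sleeve and screen top. The bail's arms are 10 mm rods, 147 mm either side of the middle.
- jar: Closed white specimen jar with an orange cap, 70 mm high, about 0.09 kg, body 48 mm and cap (the top 20 mm) 52 mm in diameter; it stands on the stand's rubber mat, in the way of the bail. Origin at the centre of its underside, z up.
- tray: Shallow blue tray (fixed), 180 mm along its x, 130 mm along its y, 24 mm high, walls and floor 4 mm, to the left or right of the stand. Origin at the centre of its underside. A white-capped jar of the same size stands in its +x half, at about x = 45 mm.
- tray_space (a point): Middle of the free half of the tray, on its floor (4 mm above the bench).
- white_jar: Jar like the orange one but with a white cap, in the tray; stays there.
- rack: White tube rack (fixed) with coloured caps, 170 x 75 mm, 97 mm high, on the other side of the stand from the tray. Origin at the centre of its underside.
- slide_box: Blue slide box, 102 x 77 x 34 mm, on the robot's side of the bench, to the right.
- wash_bottle: White wash bottle with a red spout, 64 mm across, 172 mm high, beyond the left rear corner of the stand.
- dropper: Amber dropper bottle, 30 mm across, 88 mm high, beyond the right rear corner of the stand.
- reagent: White reagent bottle, 42 mm across, 82 mm high, beyond the right rear corner of the stand.
- cell_counter: Black hand-keyed cell counter, 110 x 55 x 36 mm, on the robot's side of the bench, to the left.

How it is judged:
By the outcome, as a careful person would: the job done as asked, in the order asked, and still so for the second after the job is handed in, while the arm keeps its last pose, push and grip.
It also fails if it takes over 72 s, if anything falls off the work surface, if the arm or the gripper's body presses on something with over 40 N, if the wrist force passes 120 N, or if a joint passes its speed limit or range.

## Working session

There is one attempt and no reset: what is moved stays moved. The work goes in short steps, Python scripts to look and compute and a tool call to move; the robot and the scene stay as the last step left them, time stands still between calls to the robot, and variables do not carry over. Pictures are saved under pics/ and viewed, about 8 in all and at most 12, crops included, and the job is handed in when it is done.

Besides the shell and the picture viewer there is one more tool, called as name(argument=value, ...) on one line, values as JSON. step_arm: Moves the arm, as the interface text tells. Its arguments: {"type":"object","properties":{"deltas":{"type":"array"},"fingers":{"type":"number"}},"required":["deltas"]}

```bash
ls; mkdir -p pics
cat > h.py <<'E'
import numpy as np, cv2
from plant import bot
def snap(name,fn=None):
    p=bot.capture(name)
    if fn: cv2.imwrite('pics/'+fn,p["color"][:,:,::-1])
    return p
def ray(p,u,v):
    R=np.array(p["R"]);t=np.array(p["t"])
    d=R.T@np.array([(u-p["cx"])/p["fx"],(v-p["cy"])/p["fy"],1.]);return -R.T@t,d/np.linalg.norm(d)
def atz(p,u,v,z):
    o,d=ray(p,u,v);return o+d*(z-o[2])/d[2]
def tri(*obs):
    A=np.zeros((3,3));b=np.zeros(3);L=[]
    for p,u,v in obs:
        o,d=ray(p,u,v);M=np.eye(3)-np.outer(d,d);A+=M;b+=M@o;L.append((o,d))
    x=np.linalg.solve(A,b);return x,[float(np.linalg.norm((np.eye(3)-np.outer(d,d))@(x-o))) for o,d in L]
def proj(p,X):
    c=np.array(p["R"])@np.array(X,float)+np.array(p["t"]);return np.array([p["fx"]*c[0]/c[2]+p["cx"],p["fy"]*c[1]/c[2]+p["cy"]])
E
python3 - <<'E'
from h import *
np.set_printoptions(precision=1,suppress=True)
s=snap("scene");t=snap("top")
img=np.hstack([s["color"],t["color"]])[:,:,::-1]
cv2.imwrite('pics/scene.png',cv2.resize(s["color"][:,:,::-1],(800,600)))
cv2.imwrite('pics/top.png',cv2.resize(t["color"][:,:,::-1],(800,600)))
for p in (s,t):
    o,d=ray(p,256,192);print(o,d,p["fx"])
for q in ["stand","screen","bail","jar","tray","white_jar","rack","wash_bottle","dropper","reagent","slide_box","cell_counter"]:
    for n,p in(("s",s),("t",t)):
        print(q,n,[(np.round(b["rect"],0).tolist(),round(b["p"],2)) for b in bot.boxes_of(q,p)[:2]])
o=bot.get_obs();print(o["tool_pos"],o["tcp_rot"],o["contact_force"],o["time"],bot.tip_reach)
E
```

```text
pics
[1289.   123.6  845.5] [-0.7 -0.1 -0.7] 374.7747360985409
[ 313.8   20.6 1522.7] [ 0.1 -0.  -1. ] 471.71425090596523
stand s [([236.0, 229.0, 126.0, 147.0], 0.82)]
stand t [([261.0, 164.0, 108.0, 80.0], 0.84), ([384.0, 191.0, 19.0, 19.0], 0.68)]
screen s [([245.0, 207.0, 105.0, 100.0], 0.87)]
screen t [([263.0, 175.0, 102.0, 50.0], 0.94)]
bail s [([246.0, 197.0, 111.0, 81.0], 0.57)]
bail t [([263.0, 176.0, 103.0, 46.0], 0.74)]
jar s [([214.0, 260.0, 21.0, 29.0], 0.66)]
jar t [([280.0, 141.0, 15.0, 23.0], 0.53)]
tray s [([135.0, 203.0, 56.0, 46.0], 0.92)]
tray t [([378.0, 210.0, 47.0, 58.0], 0.96)]
white_jar s [([124.0, 204.0, 20.0, 25.0], 0.62)]
white_jar t [([386.0, 193.0, 19.0, 17.0], 0.75)]
rack s [([377.0, 222.0, 31.0, 61.0], 0.65)]
rack t [([137.0, 212.0, 24.0, 60.0], 0.6)]
wash_bottle s [([406.0, 281.0, 49.0, 48.0], 0.56)]
wash_bottle t [([128.0, 141.0, 34.0, 22.0], 0.82)]
dropper s [([107.0, 246.0, 13.0, 26.0], 0.71)]
dropper t []
reagent s [([123.0, 269.0, 23.0, 27.0], 0.77)]
reagent t [([350.0, 122.0, 17.0, 19.0], 0.45)]
slide_box s [([187.0, 170.0, 26.0, 20.0], 0.62), ([215.0, 263.0, 24.0, 29.0], 0.16)]
slide_box t [([344.0, 260.0, 31.0, 22.0], 0.59)]
cell_counter s [([368.0, 185.0, 33.0, 25.0], 0.64)]
cell_counter t [([142.0, 270.0, 36.0, 40.0], 0.96), ([279.0, 141.0, 15.0, 16.0], 0.6)]
[ 171.6 -496.2  251.7] [ 3.1 -0.   0.3] [ 0.9 -0.3  0.5] 1.3 25.0
```

View pics/scene.png

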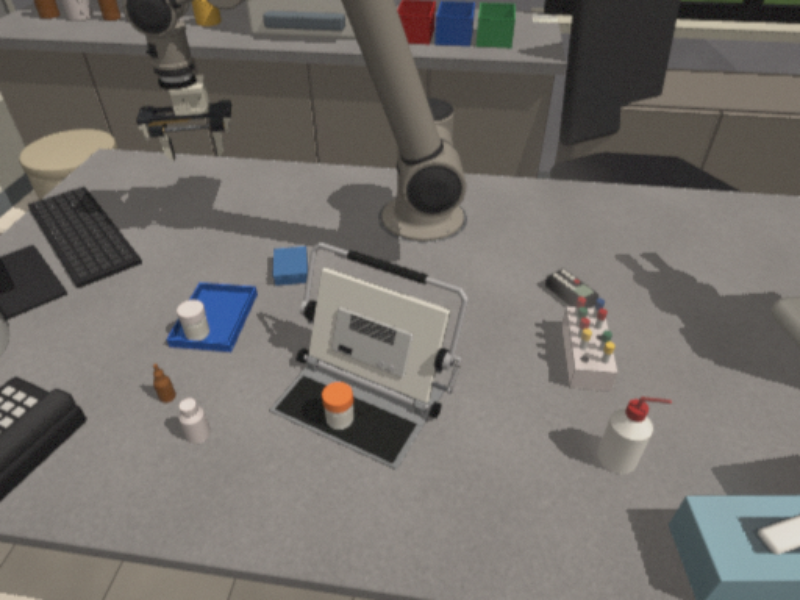

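View pics/top.png

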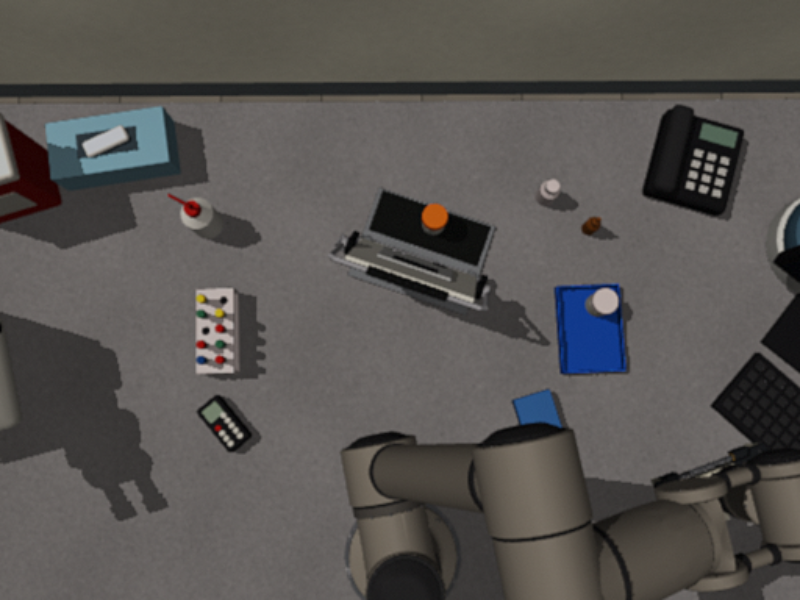

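Run:
```python
from h import *
np.set_printoptions(precision=1,suppress=True)
s=snap("scene");t=snap("top")
k=0.64
def T(n,a,b):
    x,e=tri((s,a[0]*k,a[1]*k),(t,b[0]*k,b[1]*k));print(n,x,np.array(e));return x
T("captop",(337,388),(434,214))
T("sleeveR",(348,254),(448,298));T("sleeveL",(427,279),(367,268))
T("whitecap",(192,308),(605,300))
for n,z,q in [("captop z80",80,(434,214)),("rearL z8",8,(382,190)),("rearR",8,(495,230)),("whitecap z74",74,(605,300)),("wash",0,(200,215)),
 ("tray1",24,(556,286)),("tray2",24,(620,284)),("tray3",24,(628,373)),("tray4",24,(563,374))]:
    print(n,atz(t,q[0]*k,q[1]*k,z))
for n,z,q in [("rearR s",8,(272,410)),("rearL s",8,(395,463)),("knobR",24,(303,357)),("knobL",24,(434,410)),("captop80",80,(337,388)),
 ("tr",24,(203,284)),("tr",24,(256,290)),("tr",24,(232,349)),("tr",24,(169,345))]:
    print(n,atz(s,q[0]*k,q[1]*k,z))
for p,n in((s,"s"),(t,"t")):
    hsv=cv2.cvtColor(p["color"],cv2.COLOR_RGB2HSV)
    m=cv2.inRange(hsv,(5,150,120),(15,255,255));c=max(cv2.findContours(m,0,1)[0],key=cv2.contourArea)
    print(n,"orange",cv2.boundingRect(c),cv2.moments(c)["m10"]/cv2.moments(c)["m00"],cv2.moments(c)["m01"]/cv2.moments(c)["m00"])
```

```text
captop [675.5 -68.2  96.2] [1.3 1.3]
sleeveR [488.4 -81.5 233.3] [1.7 1.7]
sleeveL [542.7  61.9 237.3] [2.4 2.4]
whitecap [ 502.  -403.2   77.8] [4.1 4.1]
captop z80 [679.9 -70.6  80. ]
rearL z8 [750.9  34.1   8. ]
rearR [ 662.8 -202.9    8. ]
whitecap z74 [ 503.9 -408.3   74. ]
wash [701.4 418.7   0. ]
tray1 [ 540.3 -323.2   24. ]
tray2 [ 543.5 -455.7   24. ]
tray3 [ 360.5 -463.1   24. ]
tray4 [ 359.7 -330.7   24. ]
rearR s [ 669.8 -193.3    8. ]
rearL s [745.9  40.5   8. ]
knobR [ 550.2 -166.8   24. ]
knobL [640.6  94.1  24. ]
captop80 [662.1 -71.   80. ]
tr [ 368.1 -443.3   24. ]
tr [ 371.2 -320.7   24. ]
tr [ 549.4 -309.5   24. ]
tr [ 556.8 -436.    24. ]
s orange (206, 245, 20, 19) 215.6246134817563 253.70500927643783
t orange (270, 130, 17, 16) 277.74585635359114 137.88213627992633
```

```bash
cat >> h.py <<'E'
from scipy.spatial.transform import Rotation as Ro
np.set_printoptions(precision=1,suppress=True)
YS=-0.345; H=np.array([596.,-38.,24.])
SX=np.array([np.cos(YS),np.sin(YS),0]); SY=np.array([-np.sin(YS),np.cos(YS),0]); SZ=np.array([0,0,1.])
def W(x,y,z): return np.array([H[0],H[1],0])+x*SX+y*SY+z*SZ
def loc(P):
    d=np.array(P,float)-[H[0],H[1],0];return np.array([d@SX,d@SY,d[2]])
def down(psi): return Ro.from_euler('xyz',[np.pi,0,psi])
def cur():
    o=bot.get_obs();return np.array(o["tool_pos"]),Ro.from_euler('xyz',o["tcp_rot"])
def plan(wps,p0=None,R0=None,smax=36,amax=6.0):
    """wps: list of (pos,Rot,[smax]); prints rows in calls of 5"""
    if p0 is None: p0,R0=cur()
    seq=[];p,R=np.array(p0,float),R0
    for w in wps:
        q,Q=np.array(w[0],float),w[1];sm=w[2] if len(w)>2 else smax
        rv=(R.inv()*Q).as_rotvec();n=max(1,int(np.ceil(max(np.linalg.norm(q-p)/sm,np.degrees(np.linalg.norm(rv))/amax))))
        for i in range(1,n+1): seq.append((p+(q-p)*i/n,R*Ro.from_rotvec(rv*i/n)))
        p,R=q,Q
    p,R=np.array(p0,float),R0
    for i in range(0,len(seq),5):
        c=seq[i:i+5]
        print([ [round(float(v),1) for v in R.inv().apply(q-p)]+[round(float(v),3) for v in (R.inv()*Q).as_rotvec()] for q,Q in c])
        p,R=c[-1]
def st():
    o=bot.get_obs();print("t",round(o["time"],2),"pos",np.array(o["tool_pos"]),"rpy",np.round(o["tcp_rot"],3),"q",np.round(o["joint_positions"],3),"F",np.array(o["contact_force"]),"grip",o["grip_width"]);return o
E
python3 - <<'E'
from h import *
st(); plan([((660,-69,310),down(-.345))])
print("jar loc",loc([676,-69,80]),"sleeve",loc([515.5,-10,235]))
E
```

```text
t 1.4 pos [ 171.5 -496.2  251.7] rpy [3.1 0.  0.3] q [-1.4  0.3  1.5 -0.   1.3 -0.1] F [-0.4 -0.6  0.4] grip 91.86335765848108
[[31.6, -12.9, -3.1, 0.0, -0.0, 0.036], [63.3, -25.7, -6.1, 0.0, -0.0, 0.071], [94.9, -38.6, -9.2, 0.0, -0.0, 0.107], [126.6, -51.4, -12.3, 0.0, -0.0, 0.143], [158.2, -64.3, -15.3, 0.0, -0.0, 0.178]]
[[28.9, -18.3, -3.1, 0.0, -0.0, 0.036], [57.7, -36.5, -6.1, 0.0, -0.0, 0.071], [86.6, -54.8, -9.2, 0.0, -0.0, 0.107], [115.4, -73.0, -12.3, 0.0, -0.0, 0.143], [144.3, -91.3, -15.3, 0.0, -0.0, 0.178]]
[[25.2, -23.1, -3.1, 0.0, -0.0, 0.036], [50.3, -46.2, -6.1, 0.0, -0.0, 0.071], [75.5, -69.3, -9.2, 0.0, -0.0, 0.107], [100.7, -92.4, -12.3, 0.0, -0.0, 0.143], [125.8, -115.5, -15.3, 0.0, -0.0, 0.178]]
[[20.7, -27.2, -3.1, 0.0, -0.0, 0.036], [41.3, -54.4, -6.1, 0.0, -0.0, 0.071], [62.0, -81.6, -9.2, 0.0, -0.0, 0.107], [82.7, -108.8, -12.3, 0.0, -0.0, 0.143]]
jar loc [85.8 -2.1 80. ] sleeve [-85.2  -0.9 235. ]
```

step_arm(deltas=[[31.6,-12.9,-3,0,0,0.036],[63.3,-25.7,-6,0,0,0.071],[94.9,-38.6,-9,0,0,0.107],[126.6,-51.4,-12,0,0,0.143],[158.2,-64.3,-15,0,0,0.178]])

```text
time: 1.82
tool_pos: [301.0, -382.6, 267.0]
tcp_rot: [3.141, -0.0, 0.152]
contact_force: [-0.2, -0.2, 0.2]
grip_width: 92.1
```

step_arm(deltas=[[28.9,-18.3,-3,0,0,0.036],[57.7,-36.5,-6,0,0,0.071],[86.6,-54.8,-9,0,0,0.107],[115.4,-73,-12,0,0,0.143],[144.3,-91.3,-15,0,0,0.178]])

```text
time: 2.23
tool_pos: [429.6, -270.0, 282.0]
tcp_rot: [3.141, -0.0, -0.025]
contact_force: [-0.6, -0.0, 0.0]
grip_width: 91.8
```

step_arm(deltas=[[25.2,-23.1,-3,0,0,0.036],[50.3,-46.2,-6,0,0,0.071],[75.5,-69.3,-9,0,0,0.107],[100.7,-92.4,-12,0,0,0.143],[125.8,-115.5,-15,0,0,0.178]])

```text
time: 2.65
tool_pos: [558.1, -157.3, 296.9]
tcp_rot: [3.141, -0.0, -0.203]
contact_force: [0.4, -0.3, -0.3]
grip_width: 91.8
```

step_arm(deltas=[[20.7,-27.2,-3,0,0,0.036],[41.3,-54.4,-6,0,0,0.071],[62,-81.6,-9,0,0,0.107],[82.7,-108.8,-12,0,0,0.143],[82.7,-108.8,-12,0,0,0.143]], fingers=76)

```text
time: 3.07
tool_pos: [663.0, -64.0, 307.7]
tcp_rot: [-3.139, -0.001, -0.341]
contact_force: [-0.1, 0.2, 0.1]
grip_width: 76.3
```

Run:
```python
from h import *
np.set_printoptions(precision=3,suppress=True)
st(); w=snap("wrist");s=snap("scene");t=snap("top")
cv2.imwrite('pics/w1.png',np.hstack([cv2.resize(w["color"],(400,300)),cv2.resize(s["color"],(400,300))])[:,:,::-1])
def og(p):
    m=cv2.inRange(cv2.cvtColor(p["color"],cv2.COLOR_RGB2HSV),(5,150,100),(16,255,255));c=cv2.findContours(m,0,1)[0]
    if not c:return None
    c=max(c,key=cv2.contourArea);(x,y),r=cv2.minEnclosingCircle(c);return x,y,r,cv2.contourArea(c)
for n,p in(("w",w),("s",s),("t",t)):print(n,og(p),ray(p,256,192))
e=og(w)
if e: print(atz(w,e[0],e[1],80), "r mm",e[2])
```

```text
t 3.07 pos [663.011 -63.954 307.729] rpy [-3.139 -0.001 -0.341] q [-0.212  0.589  0.972  0.002  1.579  1.7  ] F [-0.054  0.189  0.086] grip 76.33213956243794
w (258.72491455078125, 160.58303833007812, 19.369047164916992, 1109.0) (array([734.142, -88.779, 439.894]), array([-0.264,  0.099, -0.959]))
s (215.5, 253.5, 10.12432861328125, 272.5) (array([1288.984,  123.616,  845.453]), array([-0.745, -0.104, -0.659]))
t (278.0, 137.75, 8.310484886169434, 150.0) (array([ 313.828,   20.613, 1522.716]), array([ 0.132, -0.015, -0.991]))
[676.074 -70.067  80.   ] r mm 19.369047164916992
```

View pics/w1.png

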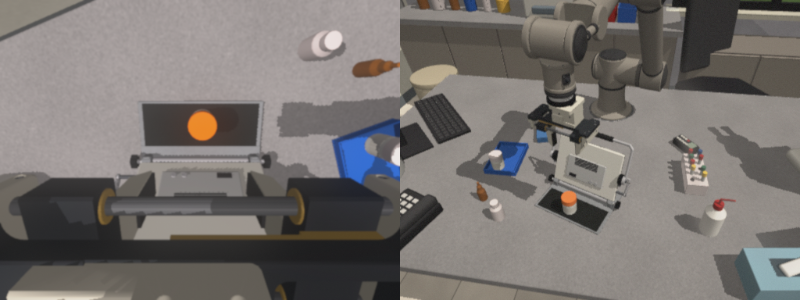

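Run:
```python
from h import *
st(); w=snap("wrist")
cv2.imwrite('pics/w2.png',w["color"][:230,:,::-1])
for n,z,q in [("matRL",10,(144,104)),("matRR",10,(262,102)),("knobL",24,(137,161)),("knobR",24,(264,160))]:
    P=atz(w,q[0]*1.28,q[1]*1.28,z);print(n,P,loc(P))
P=[676,-70]
plan([((*P,67),down(-.345),30)])
```

```text
t 3.22 pos [659.6 -68.5 308.1] rpy [ 3.1  0.  -0.3] q [-0.2  0.6  1.  -0.   1.6  1.7] F [-0.2  0.3  0.4] grip 75.90397893701719
matRL [741.9  25.2  10. ] [116.  108.8  10. ]
matRR [ 665.  -202.3   10. ] [ 120.5 -131.3   10. ]
knobL [637.6  83.9  24. ] [ -2.1 128.8  24. ]
knobR [ 548.7 -171.6   24. ] [   0.7 -141.7   24. ]
[[1.8, -0.6, 26.8, 0.0, 0.0, 0.0], [3.6, -1.1, 53.6, 0.0, 0.0, 0.0], [5.4, -1.7, 80.5, 0.0, 0.0, 0.0], [7.2, -2.2, 107.3, 0.0, 0.0, 0.0], [9.0, -2.8, 134.1, 0.0, 0.0, 0.0]]
[[1.8, -0.5, 26.8, 0.0, 0.0, 0.0], [3.6, -1.1, 53.7, 0.0, 0.0, 0.0], [5.4, -1.6, 80.5, 0.0, 0.0, 0.0], [7.1, -2.2, 107.3, 0.0, 0.0, 0.0]]
```

step_arm(deltas=[[2,-0.6,27,0,0,0],[4,-1,54,0,0,0],[6,-2,80,0,0,0],[8,-2,107,0,0,0],[9,-3,134,0,0,0]])

```text
time: 3.68
tool_pos: [668.5, -70.5, 174.3]
tcp_rot: [3.141, -0.001, -0.346]
contact_force: [0.0, -1.0, 0.0]
grip_width: 76.1
```

step_arm(deltas=[[2,-0.5,27,0,0,0],[4,-1,54,0,0,0],[6,-2,80,0,0,0],[7,-2,107,0,0,0],[7,-2,107,0,0,0]])

```text
time: 4.1
tool_pos: [672.6, -70.2, 62.2]
tcp_rot: [3.14, 0.01, -0.346]
contact_force: [-1.5, -0.2, -2.5]
grip_width: 76.4
```

step_arm(deltas=[[0,0,0,0,0,0],[0,0,0,0,0,0],[0,0,0,0,0,0],[0,0,0,0,0,0],[0,0,0,0,0,0]], fingers=45)

```text
time: 4.52
tool_pos: [677.4, -69.8, 69.9]
tcp_rot: [-3.141, -0.003, -0.344]
contact_force: [0.3, -0.7, 4.6]
grip_width: 50.8
```

Run:
```python
from h import *
st(); s=snap("scene")
p=cv2.resize(s["color"][150:320,130:330],(800,680))[:600]; cv2.imwrite('pics/s2.png',p[:,:,::-1])
plan([((676,-70,270),down(-.345),40),((408,-395,260),down(-.0))])
```

```text
t 4.52 pos [677.4 -69.8  69.9] rpy [-3.1 -0.  -0.3] q [-0.2  0.8  1.3 -0.   1.1  1.7] F [ 0.3 -0.7  4.6] grip 50.78735511630738
[[-0.1, 0.1, -33.4, -0.0, -0.001, 0.0], [-0.2, 0.2, -66.7, -0.0, -0.001, 0.0], [-0.3, 0.3, -100.1, -0.0, -0.002, 0.0], [-0.4, 0.5, -133.4, -0.0, -0.002, 0.001], [-0.5, 0.6, -166.8, -0.0, -0.003, 0.001]]
[[-0.2, 0.1, -33.4, -0.0, -0.001, 0.0], [-12.1, 33.2, -32.5, -0.0, -0.001, -0.029], [-23.9, 66.2, -31.7, -0.0, -0.001, -0.057], [-35.8, 99.2, -30.9, 0.0, -0.001, -0.086], [-47.6, 132.3, -30.1, 0.0, -0.001, -0.115]]
[[-15.6, 31.5, 0.8, -0.0, 0.0, -0.029], [-31.1, 62.9, 1.7, 0.0, 0.0, -0.058], [-46.7, 94.4, 2.5, 0.0, 0.0, -0.086], [-62.3, 125.8, 3.3, 0.0, 0.0, -0.115], [-77.9, 157.3, 4.2, 0.0, 0.0, -0.144]]
[[-19.9, 28.9, 0.8, -0.0, 0.0, -0.029], [-39.8, 57.8, 1.7, -0.0, 0.0, -0.058], [-59.8, 86.7, 2.5, 0.0, 0.0, -0.086]]
```

step_arm(deltas=[[0,0,-15,0,0,0],[0,0,-40,0,0,0],[0,0,-75,0,0,0],[0,0,-112,0,0,0],[0,0,-150,0,0,0]])

```text
time: 4.98
tool_pos: [675.9, -69.1, 218.9]
tcp_rot: [3.141, 0.001, -0.344]
contact_force: [1.2, -0.8, -1.4]
grip_width: 51.1
```

step_arm(deltas=[[0,0,-35,0,0,0],[-6,16,-52,0,0,-0.015],[-18,48,-54,0,0,-0.043],[-30,81,-54,0,0,-0.072],[-42,115,-53,0,0,-0.1]])

```text
time: 5.4
tool_pos: [597.3, -163.7, 271.6]
tcp_rot: [3.141, -0.001, -0.241]
contact_force: [0.9, -0.7, -1.4]
grip_width: 50.5
```

step_arm(deltas=[[-15.2,31.7,0.8,0,0,-0.029],[-30.5,63.5,2,0,0,-0.058],[-46,95,2.5,0,0,-0.086],[-61,127,3,0,0,-0.115],[-76,159,4,0,0,-0.144]])

```text
time: 5.82
tool_pos: [484.6, -300.2, 267.1]
tcp_rot: [3.141, -0.0, -0.098]
contact_force: [2.1, -0.3, -1.9]
grip_width: 51.0
```

step_arm(deltas=[[-19.9,29,0.8,0,0,-0.029],[-39.8,58,1.7,0,0,-0.058],[-59.8,87,2.5,0,0,-0.086],[-67,97,2.5,0,0,-0.1],[-67,97,2.5,0,0,-0.1]])

```text
time: 6.23
tool_pos: [407.3, -391.4, 264.3]
tcp_rot: [3.141, 0.001, -0.004]
contact_force: [0.0, -0.1, -1.3]
grip_width: 50.3
```

Run:
```python
from h import *
st(); w=snap("wrist");s=snap("scene");st()
a=np.hstack([cv2.resize(w["color"],(400,300)),cv2.resize(s["color"][130:280,70:270],(400,300))])
cv2.imwrite('pics/s3.png',a[:,:,::-1])
```

```text
t 6.23 pos [ 407.3 -391.4  264.3] rpy [ 3.1  0.  -0. ] q [-0.9  0.4  1.4 -0.   1.3  0.7] F [ 0.  -0.1 -1.3] grip 50.30186513307171
t 6.33 pos [ 409.5 -389.1  264.4] rpy [-3.1 -0.  -0. ] q [-0.9  0.4  1.4  0.   1.3  0.7] F [ 0.1  0.9 -1.4] grip 50.904358128578
```

View pics/s3.png

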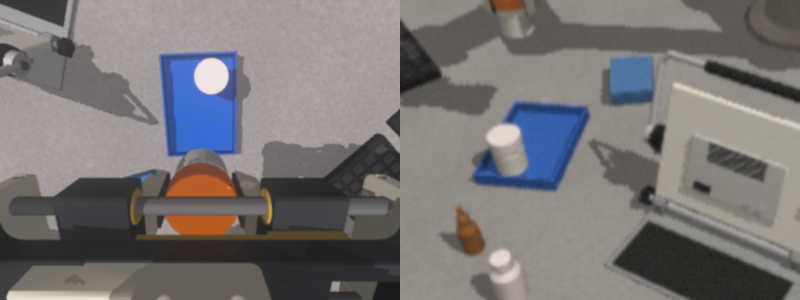

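Run:
```python
from h import *
w=snap("wrist")
P=np.array([atz(w,u*1.28,v*1.28,24) for u,v in [(161,55),(236,52),(238,152),(165,156)]]);print(P)
c=P.mean(0);ax=(P[0]+P[1]-P[2]-P[3])/2;ax/=np.linalg.norm(ax);print(c,ax,np.linalg.norm(P[0]-P[3]),np.linalg.norm(P[0]-P[1]));g=c-42*ax;print("goal",g)
print("white",atz(w,211*1.28,76*1.28,74))
plan([((g[0],g[1],105),down(0.03),38),((g[0],g[1],62),down(0.03),12)])
```

```text
[[ 539.6 -322.8   24. ]
 [ 544.  -446.9   24. ]
 [ 371.4 -458.7   24. ]
 [ 363.6 -320.8   24. ]]
[ 454.7 -387.3   24. ] [1. 0. 0.] 176.0025559526773 124.17793219192633
goal [ 412.7 -388.5   24. ]
white [ 503.7 -403.8   74. ]
[[0.5, 0.0, 31.9, -0.0, -0.0, -0.006], [1.0, 0.0, 63.7, -0.0, -0.0, -0.012], [1.6, 0.0, 95.6, -0.0, -0.0, -0.018], [2.1, 0.0, 127.5, -0.0, -0.0, -0.024], [2.6, 0.0, 159.4, -0.0, -0.0, -0.03]]
[[0.0, -0.0, 10.8, 0.0, 0.0, 0.0], [0.0, -0.0, 21.5, 0.0, 0.0, 0.0], [0.0, -0.0, 32.2, 0.0, 0.0, 0.0], [0.0, -0.0, 43.0, 0.0, 0.0, 0.0]]
```

step_arm(deltas=[[0,0,32,0,0,0],[0,0,64,0,0,0],[0,0,96,0,0,0],[0,0,128,0,0,0],[0,0,155,0,0,0]])

```text
time: 6.8
tool_pos: [410.4, -387.3, 107.4]
tcp_rot: [-3.141, 0.0, 0.002]
contact_force: [-0.3, 0.6, -1.8]
grip_width: 50.8
```

step_arm(deltas=[[0,0,15,0,0,0],[0,0,28,0,0,0],[0,0,38,0,0,0],[0,0,44,0,0,0],[0,0,46,0,0,0]])

```text
time: 7.22
tool_pos: [410.3, -388.4, 63.5]
tcp_rot: [-3.141, 0.0, 0.001]
contact_force: [-2.9, 4.4, 15.9]
grip_width: 50.7
```

step_arm(deltas=[[0,0,0.5,0,0,0],[0,0,1,0,0,0],[0,0,1,0,0,0]])

```text
time: 7.47
tool_pos: [410.4, -388.6, 63.6]
tcp_rot: [3.141, -0.001, 0.0]
contact_force: [-0.6, 2.4, 4.5]
grip_width: 50.9
```

step_arm(deltas=[[0,0,0,0,0,0],[0,0,0,0,0,0],[0,0,0,0,0,0],[0,0,0,0,0,0]], fingers=76)

```text
time: 7.8
tool_pos: [409.9, -389.3, 62.5]
tcp_rot: [3.141, -0.0, -0.0]
contact_force: [-0.4, 0.6, 0.0]
grip_width: 72.7
```

step_arm(deltas=[[0,0,-15,0,0,0],[0,0,-45,0,0,0],[0,0,-85,0,0,0],[0,0,-125,0,0,0],[0,0,-165,0,0,0]])

```text
time: 8.22
tool_pos: [409.4, -388.9, 228.9]
tcp_rot: [-3.141, 0.0, -0.0]
contact_force: [1.1, -1.1, -0.2]
grip_width: 75.9
```

step_arm(deltas=[[0,0,-35,0,0,0],[0,0,-70,0,0,0],[0,0,-90,0,0,0],[0,0,-90,0,0,0]], fingers=0)

```text
time: 8.55
tool_pos: [410.7, -390.4, 322.9]
tcp_rot: [3.134, -0.006, -0.0]
contact_force: [-0.0, -0.6, 0.1]
grip_width: 54.0
```

Run:
```python
from h import *
st();w=snap("wrist");s=snap("scene")
a=np.hstack([cv2.resize(w["color"],(400,300)),cv2.resize(s["color"][130:280,70:270],(400,300))])
cv2.imwrite('pics/s4.png',a[:,:,::-1])
print(W(-150,-4,0),W(-125,-4,0))
plan([((*W(-150,-4,0)[:2],310),down(-.34))])
```

```text
t 8.55 pos [ 410.7 -390.4  322.9] rpy [ 3.1 -0.  -0. ] q [-0.9  0.4  1.3 -0.   1.5  0.7] F [-0.  -0.6  0.1] grip 54.048436837694446
[453.5   9.    0. ] [477.    0.5   0. ]
[[3.6, -33.2, 0.6, 0.0, -0.0, 0.028], [7.3, -66.4, 1.2, 0.0, -0.0, 0.057], [10.9, -99.5, 1.8, 0.0, -0.0, 0.085], [14.6, -132.7, 2.4, 0.0, -0.0, 0.113], [18.2, -165.9, 3.0, 0.0, -0.0, 0.142]]
[[-1.1, -33.4, 0.6, 0.0, -0.0, 0.028], [-2.2, -66.7, 1.2, 0.0, -0.0, 0.057], [-3.2, -100.1, 1.8, 0.0, -0.0, 0.085], [-4.3, -133.5, 2.4, 0.0, -0.0, 0.113], [-5.4, -166.8, 3.1, 0.0, -0.0, 0.142]]
[[-5.8, -32.9, 0.6, 0.0, -0.0, 0.028], [-11.5, -65.8, 1.3, 0.0, -0.0, 0.057]]
```

View pics/s4.png

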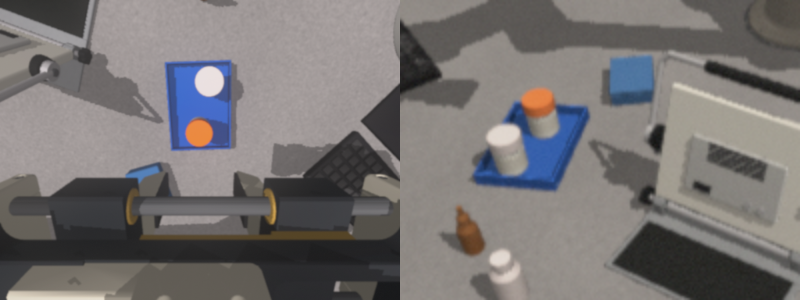

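step_arm(deltas=[[3.6,-33,0,0,0,0.028],[7.3,-66,0,0,0,0.057],[10.9,-99.5,0,0,0,0.085],[14.6,-132.7,0,0,0,0.113],[18.2,-166,0,0,0,0.142]])

```text
time: 9.07
tool_pos: [427.1, -221.3, 315.2]
tcp_rot: [-3.14, 0.003, -0.144]
contact_force: [1.0, 0.6, 0.0]
grip_width: 12.5
```

step_arm(deltas=[[-1,-33.4,0,0,0,0.028],[-2,-66.7,0,0,0,0.057],[-3.2,-100,0,0,0,0.085],[-4.3,-133.5,0,0,0,0.113],[-5.4,-167,0,0,0,0.142]])

```text
time: 9.48
tool_pos: [445.3, -55.3, 315.4]
tcp_rot: [3.142, 0.003, -0.286]
contact_force: [0.5, -0.7, 0.3]
grip_width: 0.2
```

step_arm(deltas=[[-6,-33,0,0,0,0.028],[-11.5,-66,0,0,0,0.057],[-11.5,-66,0,0,0,0.057],[-11.5,-66,0,0,0,0.057]])

```text
time: 9.82
tool_pos: [453.0, 10.9, 315.6]
tcp_rot: [3.141, 0.003, -0.337]
contact_force: [0.1, -0.9, -0.7]
grip_width: 0.1
```

Run:
```python
from h import *
o=st();w=snap("wrist");s=snap("scene")
a=np.hstack([cv2.resize(w["color"],(400,300)),cv2.resize(s["color"][100:280,130:370],(400,300))])
cv2.imwrite('pics/s5.png',a[:,:,::-1])
print(loc(o["tool_pos"]))
for n,p in (("w",w),("s",s)): print(n,[(b["rect"],b["p"]) for b in bot.boxes_of("bail",p)[:2]])
```

```text
t 9.82 pos [453.   10.9 315.6] rpy [ 3.1  0.  -0.3] q [-0.1  0.2  1.6 -0.   1.4  1.8] F [ 0.1 -0.9 -0.7] grip 0.07962142356364053
[-151.1   -2.4  315.6]
w [([254.2, 104.0, 366.2, 73.8], 0.89), ([479.9, 76.4, 64.1, 140.6], 0.22)]
s [([246.0, 198.5, 105.0, 79.0], 0.69), ([366.8, 185.2, 35.0, 28.9], 0.22)]
```

View pics/s5.png

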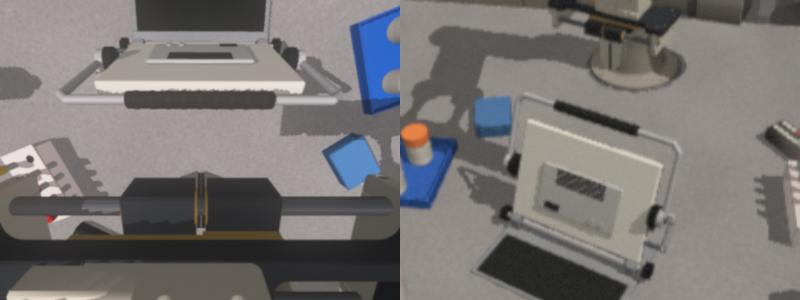

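Run:
```python
from h import *
w=snap("wrist");s=snap("scene")
A,e=tri((w,275*1.28,100*1.28),(s,223,162.4));B,e2=tri((w,125*1.28,99*1.28),(s,271.6,178.6))
print(A,B,e,e2,loc(A),loc(B));m=(A+B)/2;d=B-A;print("mid",m,loc(m),np.linalg.norm(d),-np.arctan2(d[0],d[1]))
for q in ((275,100),(125,99),(200,99)): print(atz(w,q[0]*1.28,q[1]*1.28,233),loc(atz(w,q[0]*1.28,q[1]*1.28,233)))
```

```text
[489.8 -80.7 235.6] [540.9  59.3 235. ] [2.241708386913074, 2.2417083869130847] [0.7162732673803929, 0.7162732673804583] [-85.5 -76.1 235.6] [-84.7  72.9 235. ]
mid [515.4 -10.7 235.3] [-85.1  -1.6 235.3] 149.02531057780962 -0.35030874935984774
[489.3 -83.9 233. ] [-84.9 -79.3 233. ]
[541.3  59.2 233. ] [-84.4  73.  233. ]
[515.8 -12.4 233. ] [-84.1  -3.1 233. ]
```

step_arm(deltas=[[0,0,30,0,0,0.01],[0,0,60,0,0,0.01],[8,0,77,0,0,0.01],[20,0,77,0,0,0.01],[30,0,77,0,0,0.01]])

```text
time: 10.53
tool_pos: [481.9, -1.5, 239.2]
tcp_rot: [3.141, 0.002, -0.353]
contact_force: [-0.8, -0.0, 0.2]
grip_width: 0.3
```

step_arm(deltas=[[8,0,0,0,0,0],[16,0,0,0,0,0],[24,0,0,0,0,0],[32,0,0,0,0,0],[40,0,0,0,0,0]])

```text
time: 10.95
tool_pos: [520.2, -14.6, 240.6]
tcp_rot: [-3.142, -0.001, -0.351]
contact_force: [-1.5, 0.3, 0.8]
grip_width: 0.2
```

step_arm(deltas=[[10,0,0,0,0,0],[20,0,0,0,0,0],[30,0,0,0,0,0],[40,0,0,0,0,0],[50,0,0,0,0,0]])

```text
time: 11.37
tool_pos: [567.2, -31.8, 240.2]
tcp_rot: [3.142, -0.0, -0.351]
contact_force: [-1.1, 0.0, -0.9]
grip_width: 0.6
```

step_arm(deltas=[[10,0,0,0,0,0],[20,0,0,0,0,0],[30,0,1,0,0,0],[40,0,6,0,0,0],[50,0,12,0,0,0]])

```text
time: 11.78
tool_pos: [614.5, -49.1, 228.2]
tcp_rot: [-3.142, -0.001, -0.351]
contact_force: [0.5, -0.4, 0.3]
grip_width: 0.5
```

Run:
```python
from h import *
o=st();print(loc(o["tool_pos"]));s=snap("scene");t=snap("top")
a=np.hstack([cv2.resize(t["color"][80:230,150:350],(400,300)),cv2.resize(s["color"][100:280,130:370],(400,300))])
cv2.imwrite('pics/s6.png',a[:,:,::-1])
```

```text
t 11.78 pos [614.5 -49.1 228.2] rpy [-3.1 -0.  -0.4] q [-0.2  0.5  1.3 -0.   1.3  1.7] F [ 0.5 -0.4  0.3] grip 0.5342870077235407
[ 21.2  -4.2 228.2]
```

View pics/s6.png

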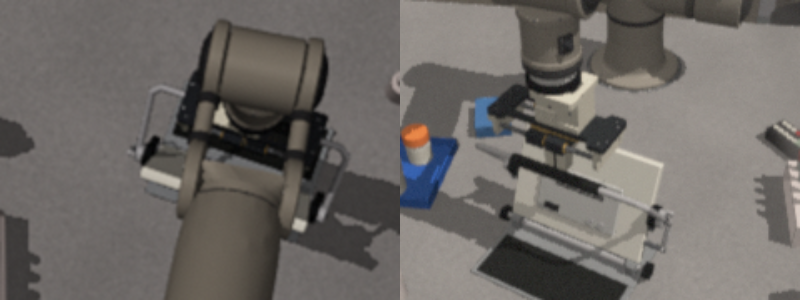

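step_arm(deltas=[[9,0,11,0,0,0],[18,0,22,0,0,0],[27,0,32,0,0,0],[36,0,44,0,0,0],[44,0,56,0,0,0]])

```text
time: 12.3
tool_pos: [655.4, -64.2, 170.6]
tcp_rot: [3.141, 0.001, -0.351]
contact_force: [-0.1, -0.2, -0.3]
grip_width: 0.4
```

step_arm(deltas=[[4,0,8,0,0,0],[4,0,8,0,0,0],[4,0,8,0,0,0]])

```text
time: 12.55
tool_pos: [658.2, -65.2, 163.2]
tcp_rot: [3.141, 0.002, -0.351]
contact_force: [0.2, 0.3, -0.1]
grip_width: 0.5
```

Run:
```python
from h import *
o=st();print(loc(o["tool_pos"]));s=snap("scene");t=snap("top");w=snap("wrist")
a=np.hstack([cv2.resize(w["color"],(400,300)),cv2.resize(s["color"][100:280,130:370],(400,300))])
cv2.imwrite('pics/s7.png',a[:,:,::-1])
```

```text
t 12.55 pos [658.2 -65.2 163.2] rpy [ 3.1  0.  -0.4] q [-0.2  0.7  1.2 -0.   1.2  1.7] F [ 0.2  0.3 -0.1] grip 0.507097305743616
[ 67.7  -4.5 163.2]
```

View pics/s7.png

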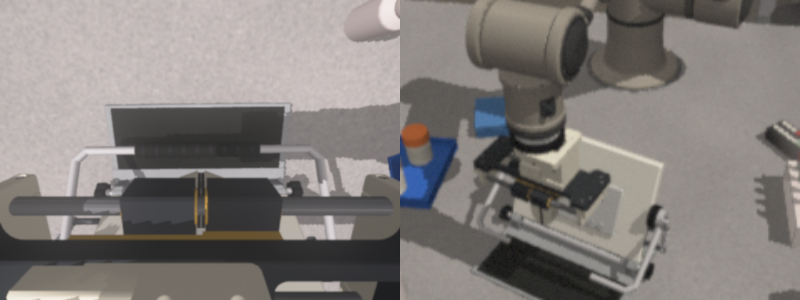

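```bash
cat >> h.py <<'E'
YS=-0.348
SX=np.array([np.cos(YS),np.sin(YS),0]); SY=np.array([-np.sin(YS),np.cos(YS),0])
def scr(a,d,y=-3.0):
    """tool pose aligned with screen tipped a forward, TCP d from hinge"""
    u=-np.sin(a)*SX+np.cos(a)*SZ; xs=np.cos(a)*SX+np.sin(a)*SZ
    return H+y*SY+d*u, Ro.from_matrix(np.c_[SY,xs,-u])
E
python3 - <<'E'
from h import *
p0,R0=cur()
plan([((p0[0],p0[1],310),down(-.35),38),scr(.42,300)])
E
```

```text
[[0.0, -0.0, -36.2, -0.0, -0.0, -0.0], [0.1, -0.0, -72.4, -0.0, -0.001, -0.001], [0.1, -0.0, -108.7, -0.0, -0.001, -0.001], [0.2, -0.0, -144.9, -0.0, -0.001, -0.001], [-11.7, -0.1, -144.1, -0.021, 0.019, -0.098]]
[[-11.9, -1.2, 0.5, -0.021, 0.021, -0.097], [-23.7, -2.4, 1.0, -0.041, 0.041, -0.193], [-35.6, -3.6, 1.5, -0.062, 0.062, -0.29], [-47.4, -4.8, 2.0, -0.082, 0.082, -0.387], [-59.3, -6.1, 2.5, -0.103, 0.103, -0.484]]
[[-9.9, -6.6, -1.1, -0.021, 0.021, -0.097], [-19.8, -13.1, -2.1, -0.041, 0.041, -0.193], [-29.7, -19.7, -3.2, -0.062, 0.062, -0.29], [-39.6, -26.2, -4.2, -0.082, 0.082, -0.387], [-49.5, -32.8, -5.3, -0.103, 0.103, -0.484]]
[[-5.6, -10.2, -2.8, -0.021, 0.021, -0.097], [-11.1, -20.4, -5.5, -0.041, 0.041, -0.193], [-16.7, -30.5, -8.3, -0.062, 0.062, -0.29], [-22.3, -40.7, -11.0, -0.082, 0.082, -0.387], [-27.8, -50.9, -13.8, -0.103, 0.103, -0.484]]
```

step_arm(deltas=[[0,0,-36,0,0,0],[0,0,-72,0,0,0],[0,0,-109,0,0,0],[0,0,-145,0,0,0],[-11.7,0,-144,-0.021,0.02,-0.098]])

```text
time: 13.12
tool_pos: [651.0, -62.9, 318.4]
tcp_rot: [3.12, -0.037, -0.255]
contact_force: [1.3, 0.5, 0.9]
grip_width: 0.5
```

step_arm(deltas=[[-11.9,-1.2,0.5,-0.021,0.021,-0.097],[-23.7,-2.4,1.0,-0.041,0.041,-0.193],[-35.6,-3.6,1.5,-0.062,0.062,-0.29],[-47.4,-4.8,2.0,-0.082,0.082,-0.387],[-59.3,-6.1,2.5,-0.103,0.103,-0.484]])

```text
time: 13.53
tool_pos: [590.9, -40.1, 305.6]
tcp_rot: [2.987, -0.083, 0.244]
contact_force: [-0.6, -0.5, -0.1]
grip_width: 0.5
```

step_arm(deltas=[[-9.9,-6.6,-1.1,-0.021,0.021,-0.097],[-19.8,-13.1,-2.1,-0.041,0.041,-0.193],[-29.7,-19.7,-3.2,-0.062,0.062,-0.29],[-39.6,-26.2,-4.2,-0.082,0.082,-0.387],[-49.5,-32.8,-5.3,-0.103,0.103,-0.484]], fingers=56)

```text
time: 13.95
tool_pos: [535.0, -19.5, 301.8]
tcp_rot: [2.842, -0.074, 0.74]
contact_force: [1.2, -1.0, 0.3]
grip_width: 29.4
```

step_arm(deltas=[[-5.6,-10.2,-2.8,-0.021,0.021,-0.097],[-11.1,-20.4,-5.5,-0.041,0.041,-0.193],[-16.7,-30.5,-8.3,-0.062,0.062,-0.29],[-22.3,-40.7,-11.0,-0.082,0.082,-0.387],[-27.8,-50.9,-13.8,-0.103,0.103,-0.484]])

```text
time: 14.37
tool_pos: [479.1, 1.2, 298.0]
tcp_rot: [2.719, 0.002, 1.229]
contact_force: [-0.6, 0.4, 0.1]
grip_width: 55.8
```

step_arm(deltas=[[0,0,0,0,0,0],[0,0,0,0,0,0]])

```text
time: 14.53
tool_pos: [479.7, 0.7, 298.3]
tcp_rot: [2.72, -0.0, 1.222]
contact_force: [1.2, 0.3, -0.5]
grip_width: 55.8
```

Run:
```python
from h import *
o=st();print(loc(o["tool_pos"]));s=snap("scene");w=snap("wrist")
p,R=scr(.42,300);print(p,np.round(R.as_euler('xyz'),3),np.round(o["tcp_rot"],3),loc(p))
a=np.hstack([cv2.resize(w["color"],(400,300)),cv2.resize(s["color"][100:280,130:370],(400,300))])
for X,c in ((W(-75.5,0,193),(0,255,0)),(W(-75.5,125,193),(0,255,0)),(W(-75.5,-125,193),(0,255,0)),(W(73,0,55),(255,0,255)),(W(73,75,55),(255,0,255)),(W(73,-75,55),(255,0,255))):
    u,v=proj(w,X)/1.28; cv2.circle(a,(int(u),int(v)),3,c,-1) if 0<u<400 and 0<v<300 else 0
    u,v=(proj(s,X)-[130,100])/.6; cv2.circle(a,(int(u)+400,int(v)),3,c,1)
cv2.imwrite('pics/s8.png',a[:,:,::-1])
```

```text
t 14.53 pos [479.7   0.7 298.3] rpy [ 2.7 -0.   1.2] q [-0.1  0.   1.9 -0.1  0.8  0.3] F [ 1.2  0.3 -0.5] grip 55.82580267665964
[-122.6   -3.2  298.3]
[480.    0.9 297.9] [2.7 0.  1.2] [ 2.7 -0.   1.2] [-122.3   -3.   297.9]
```

View pics/s8.png

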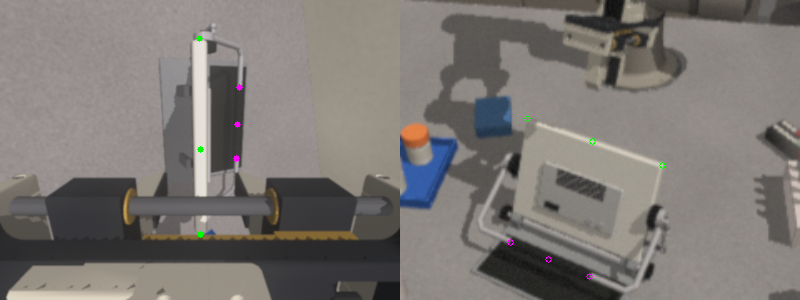

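step_arm(deltas=[[0,0,25,0,0,0],[0,0,50,0,0,0],[0,0,75,0,0,0],[0,0,95,0,0,0],[0,0,110,0,0,0]])

```text
time: 15.05
tool_pos: [523.0, -15.1, 194.7]
tcp_rot: [2.724, 0.001, 1.222]
contact_force: [-0.2, 0.4, 0.6]
grip_width: 56.0
```

step_arm(deltas=[[0,0,6,0,0,0],[0,0,9,0,0,0],[0,0,9,0,0,0]], fingers=32)

```text
time: 15.3
tool_pos: [526.0, -16.0, 188.1]
tcp_rot: [2.723, 0.001, 1.223]
contact_force: [0.5, -0.2, -0.1]
grip_width: 40.6
```

Run:
```python
from h import *
o=st();print(loc(o["tool_pos"]));s=snap("scene");w=snap("wrist")
a=np.hstack([cv2.resize(w["color"],(400,300)),cv2.resize(s["color"][100:280,130:370],(400,300))])
cv2.imwrite('pics/s9.png',a[:,:,::-1])
```

```text
t 15.3 pos [526.  -16.  188.1] rpy [2.7 0.  1.2] q [-0.1  0.2  1.9 -0.2  0.6  0.4] F [ 0.5 -0.2 -0.1] grip 40.586849926444664
[-73.3  -3.2 188.1]
```

View pics/s9.png

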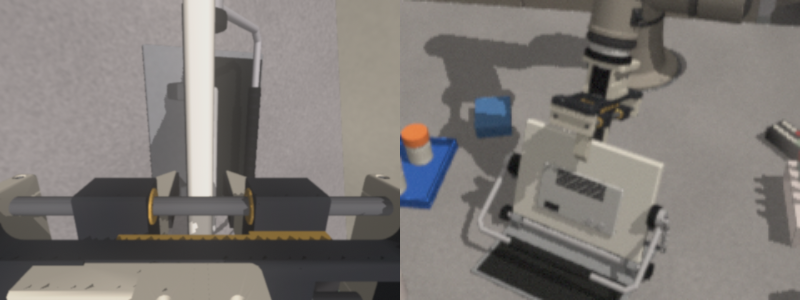

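step_arm(deltas=[[0,0,0,0,0,0],[0,0,0,0,0,0],[0,0,0,0,0,0],[0,0,0,0,0,0],[0,0,0,0,0,0]], fingers=8)

```text
time: 15.82
tool_pos: [525.5, -15.7, 189.0]
tcp_rot: [2.721, 0.001, 1.224]
contact_force: [-4.1, 1.5, 6.0]
grip_width: 17.5
```

Run:
```python
from h import *
o=st();print(np.array(o["moment"]),loc(o["tool_pos"]));p0,R0=cur()
pts=[scr(a,181) for a in np.linspace(.42,-.04,24)[1:]]
p,R=scr(.42,181);print(p)
plan([(q[0],q[1],40) for q in pts],p,R)
```

```text
t 15.82 pos [525.5 -15.7 189. ] rpy [2.7 0.  1.2] q [-0.1  0.2  1.9 -0.2  0.6  0.4] F [-4.1  1.5  6. ] grip 17.545691715624073
[0.1 0.4 0.1] [-73.9  -3.1 189. ]
[525.6 -15.7 189.3]
[[0.0, 3.6, 0.0, 0.02, -0.0, 0.0], [-0.0, 7.2, 0.1, 0.04, -0.0, -0.0], [0.0, 10.9, 0.3, 0.06, 0.0, 0.0], [0.0, 14.5, 0.6, 0.08, -0.0, -0.0], [-0.0, 18.1, 0.9, 0.1, -0.0, 0.0]]
[[0.0, 3.6, 0.0, 0.02, -0.0, -0.0], [0.0, 7.2, 0.1, 0.04, -0.0, -0.0], [0.0, 10.9, 0.3, 0.06, -0.0, 0.0], [0.0, 14.5, 0.6, 0.08, 0.0, -0.0], [0.0, 18.1, 0.9, 0.1, 0.0, -0.0]]
[[-0.0, 3.6, 0.0, 0.02, -0.0, 0.0], [-0.0, 7.2, 0.1, 0.04, -0.0, 0.0], [-0.0, 10.9, 0.3, 0.06, 0.0, -0.0], [-0.0, 14.5, 0.6, 0.08, 0.0, 0.0], [-0.0, 18.1, 0.9, 0.1, 0.0, 0.0]]
[[0.0, 3.6, 0.0, 0.02, -0.0, -0.0], [0.0, 7.2, 0.1, 0.04, -0.0, -0.0], [-0.0, 10.9, 0.3, 0.06, -0.0, -0.0], [0.0, 14.5, 0.6, 0.08, -0.0, -0.0], [0.0, 18.1, 0.9, 0.1, -0.0, 0.0]]
[[-0.0, 3.6, 0.0, 0.02, -0.0, -0.0], [0.0, 7.2, 0.1, 0.04, -0.0, -0.0], [-0.0, 10.9, 0.3, 0.06, 0.0, -0.0]]
```

step_arm(deltas=[[0,3.6,0,0.02,0,0],[0,7.2,0.1,0.04,0,0],[0,10.9,0.3,0.06,0,0],[0,14.5,0.6,0.08,0,0],[0,18.1,0.9,0.1,0,0]])

```text
time: 16.23
tool_pos: [541.5, -21.4, 195.6]
tcp_rot: [2.822, 0.001, 1.224]
contact_force: [-2.3, 1.3, 2.5]
grip_width: 18.1
```

step_arm(deltas=[[0,3.6,0,0.02,0,0],[0,7.2,0.1,0.04,0,0],[0,10.9,0.3,0.06,0,0],[0,14.5,0.6,0.08,0,0],[0,18.1,0.9,0.1,0,0]])

```text
time: 16.65
tool_pos: [558.0, -27.3, 200.4]
tcp_rot: [2.922, 0.001, 1.224]
contact_force: [-1.0, 2.2, 3.9]
grip_width: 17.9
```

Forces are low, so I'll continue to about 0.02 forward and then creep.

step_arm(deltas=[[0,3.6,0,0.02,0,0],[0,7.2,0.1,0.04,0,0],[0,10.9,0.3,0.06,0,0],[0,14.5,0.6,0.08,0,0],[0,18.1,0.9,0.1,0,0]])

```text
time: 17.07
tool_pos: [574.9, -33.3, 203.5]
tcp_rot: [3.022, 0.001, 1.224]
contact_force: [-1.2, 2.0, 3.5]
grip_width: 17.9
```

step_arm(deltas=[[0,3.6,0,0.02,0,0],[0,7.2,0.1,0.04,0,0],[0,10.9,0.3,0.06,0,0],[0,14.5,0.6,0.08,0,0],[0,18.1,0.9,0.1,0,0]])

```text
time: 17.48
tool_pos: [592.0, -39.3, 204.7]
tcp_rot: [3.122, 0.001, 1.225]
contact_force: [-0.0, 1.9, 4.5]
grip_width: 18.0
```

step_arm(deltas=[[0,1.8,0,0.01,0,0],[0,3.6,0,0.02,0,0],[0,5.4,0.1,0.03,0,0],[0,7.2,0.1,0.04,0,0],[0,7.2,0.1,0.04,0,0]])

```text
time: 17.9
tool_pos: [599.0, -41.9, 204.7]
tcp_rot: [-3.121, 0.0, 1.224]
contact_force: [-0.9, 3.3, 5.8]
grip_width: 17.9
```

step_arm(deltas=[[0,0.9,0,0.005,0,0],[0,1.8,0,0.01,0,0],[0,2.7,0,0.015,0,0],[0,3.6,0,0.02,0,0],[0,3.6,0,0.02,0,0]])

```text
time: 18.32
tool_pos: [602.2, -43.0, 204.6]
tcp_rot: [-3.102, 0.0, 1.224]
contact_force: [0.1, 3.2, 5.7]
grip_width: 17.8
```

step_arm(deltas=[[0,0.9,0,0.005,0,0],[0,1.8,0,0.01,0,0],[0,1.8,0,0.01,0,0],[0,1.8,0,0.01,0,0]])

```text
time: 18.65
tool_pos: [603.8, -43.5, 204.5]
tcp_rot: [-3.092, 0.0, 1.224]
contact_force: [-0.9, 3.6, 5.6]
grip_width: 17.9
```

Run:
```python
from h import *
o=st();f=np.array(o["contact_force"]);print(f@SX,f@SY,np.array(o["moment"]),loc(o["tool_pos"]),np.round(o["tcp_rot"],3));
o=st()
```

```text
t 18.65 pos [603.8 -43.5 204.5] rpy [-3.1  0.   1.2] q [-0.2  0.6  1.3  0.   1.3  0.1] F [-0.9  3.6  5.6] grip 17.88588770192081
-2.0429534265564495 3.094576647873575 [0.4 0.3 0.1] [  9.2  -2.6 204.5] [-3.1  0.   1.2]
t 18.65 pos [603.8 -43.5 204.5] rpy [-3.1  0.   1.2] q [-0.2  0.6  1.3  0.   1.3  0.1] F [-0.9  3.6  5.6] grip 17.88588770192081
```

step_arm(deltas=[[0,0.7,0,0.004,0,0],[0,1.4,0,0.008,0,0],[0,1.4,0,0.008,0,0]])

```text
time: 18.9
tool_pos: [605.1, -44.0, 204.4]
tcp_rot: [-3.083, 0.0, 1.224]
contact_force: [-1.0, 3.5, 5.7]
grip_width: 17.8
```

step_arm(deltas=[[0,0.7,0,0.004,0,0],[0,1.4,0,0.008,0,0],[0,1.4,0,0.008,0,0]])

```text
time: 19.15
tool_pos: [606.4, -44.5, 204.3]
tcp_rot: [-3.075, 0.0, 1.224]
contact_force: [-1.0, 4.5, 5.5]
grip_width: 17.8
```

Run:
```python
from h import *
o=st();f=np.array(o["contact_force"]);print(f@SX,f@SY,loc(o["tool_pos"]),np.round(o["tcp_rot"],3));
s=snap("scene");a=cv2.resize(s["color"][150:270,160:320],(800,600),interpolation=cv2.INTER_CUBIC)
cv2.imwrite('pics/s10.png',a[:,:,::-1]);st()
```

```text
t 19.15 pos [606.4 -44.5 204.3] rpy [-3.1  0.   1.2] q [-0.2  0.6  1.3  0.   1.3  0.1] F [-1.   4.5  5.5] grip 17.77593693083766
-2.489431638758338 3.9012162709949263 [ 12.   -2.6 204.3] [-3.1  0.   1.2]
t 19.2 pos [606.4 -44.5 204.3] rpy [-3.1  0.   1.2] q [-0.2  0.6  1.3  0.   1.3  0.1] F [-1.2  4.1  5.4] grip 18.060075655542338
```

View pics/s10.png

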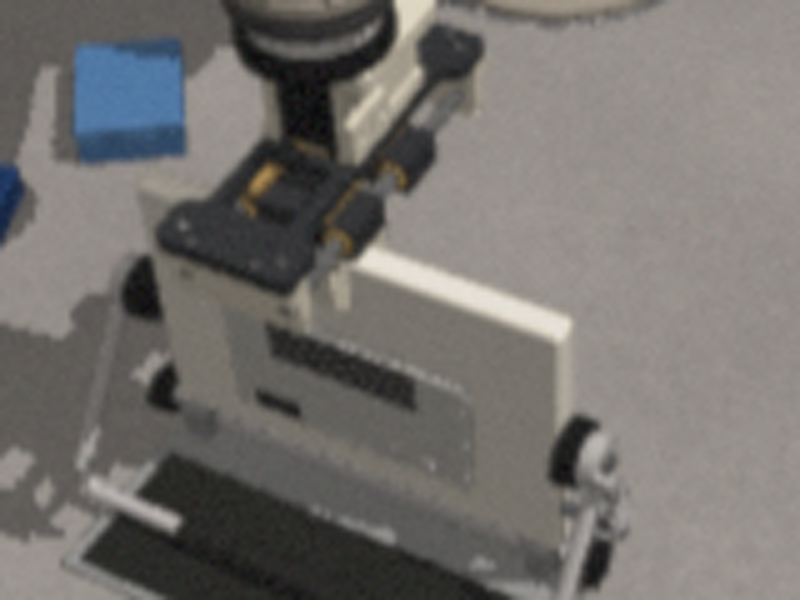

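step_arm(deltas=[[0,0.6,0,0.0035,0,0],[0,1.1,0,0.006,0,0],[0,1.1,0,0.006,0,0]])

```text
time: 19.45
tool_pos: [607.4, -44.9, 204.3]
tcp_rot: [-3.069, 0.0, 1.224]
contact_force: [-1.1, 3.5, 4.6]
grip_width: 17.8
```

step_arm(deltas=[[0,0.6,0,0.0035,0,0],[0,1.1,0,0.006,0,0],[0,1.1,0,0.006,0,0]])

```text
time: 19.7
tool_pos: [608.4, -45.2, 204.2]
tcp_rot: [-3.063, 0.0, 1.224]
contact_force: [-0.3, 3.9, 4.8]
grip_width: 17.7
```

Run:
```python
from h import *
st();w=snap("wrist")
new=cv2.resize(w["color"],(400,300))[:,:,::-1]
old=cv2.imread('pics/s9.png')[:,:400]
cv2.imwrite('pics/w_now.png',new)
cr=lambda a:cv2.resize(a[0:180,130:280],(400,480),interpolation=cv2.INTER_CUBIC)
b=np.hstack([cr(old),cr(new)])
for y in range(0,480,48): cv2.line(b,(0,y),(800,y),(0,255,255),1) if y%96==0 else 0
for x in (0,400):
    for g in range(0,400,80): cv2.line(b,(x+g,0),(x+g,480),(0,255,255),1)
cv2.imwrite('pics/cmp.png',b)
# predicted bar left sleeve end & bail left corner in the wrist image for theta, given screen frame locked to tool
p,R=cur();o=bot.get_obs()
```

```text
t 19.7 pos [608.4 -45.2 204.2] rpy [-3.1  0.   1.2] q [-0.2  0.6  1.3  0.   1.4  0.1] F [-0.3  3.9  4.8] grip 17.6745787092101
```

View pics/cmp.png

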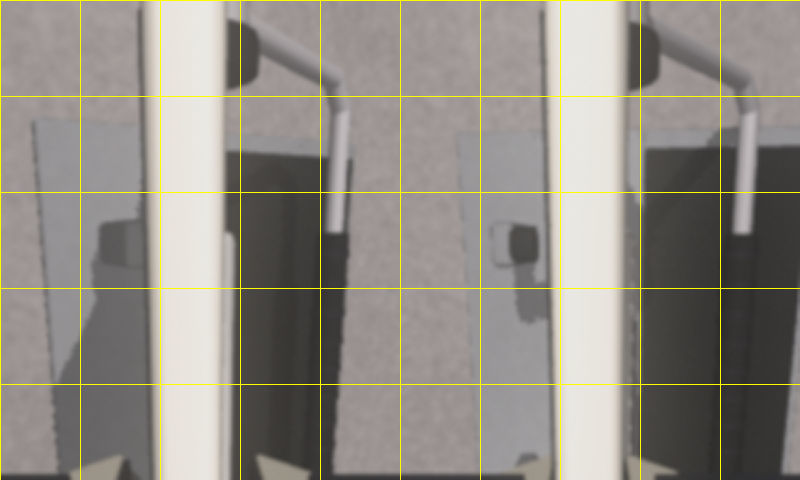

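```bash
cat > m.py <<'E'
from h import *
def meas(img):  # full-res RGB wrist
    g=cv2.cvtColor(img,cv2.COLOR_RGB2GRAY).astype(float)
    r=g[78:104,312:352].mean(0);wt=np.clip(r-r.min()-25,0,None);rod=(wt*np.arange(312,352)).sum()/wt.sum()
    c=g[78:104,215:300].mean(0);d=np.diff(c)
    L=215+np.argmax(d[:30]);Rr=240+np.argmin(d[25:])
    return round(rod,2),L,Rr
if __name__=="__main__":
    o=bot.get_obs();f=np.array(o["contact_force"])
    print("tilt",np.round(o["tcp_rot"][0],3),"F",round(f@SX,2),"M",np.round(o["moment"],2),[meas(snap("wrist")["color"]) for _ in range(2)])
E
python3 m.py; python3 -c "
from m import *
print(meas(cv2.resize(cv2.imread('pics/s9.png')[:,:400],(512,384))[:,:,::-1]))"
```

```text
tilt -3.064 F -1.72 M [0.3 0.2 0.2] [(np.float64(331.61), np.int64(237), np.int64(282)), (np.float64(331.6), np.int64(237), np.int64(282))]
(np.float64(337.79), np.int64(236), np.int64(273))
```

step_arm(deltas=[[0,-0.9,0,-0.005,0,0],[0,-1.8,0,-0.01,0,0],[0,-1.8,0,-0.01,0,0]])

```text
time: 20.1
tool_pos: [606.7, -44.6, 204.3]
tcp_rot: [-3.074, 0.0, 1.224]
contact_force: [0.9, 3.5, 5.3]
grip_width: 17.8
```

```bash
python3 m.py
```

```text
tilt -3.074 F -0.36 M [0.4 0.1 0.2] [(np.float64(330.36), np.int64(237), np.int64(282)), (np.float64(330.35), np.int64(237), np.int64(282))]
```

step_arm(deltas=[[0,-0.9,0,-0.005,0,0],[0,-1.8,0,-0.01,0,0],[0,-1.8,0,-0.01,0,0]])

```text
time: 20.45
tool_pos: [605.0, -44.0, 204.4]
tcp_rot: [-3.084, 0.0, 1.224]
contact_force: [0.8, 4.2, 5.2]
grip_width: 17.8
```

```bash
python3 m.py
```

```text
tilt -3.084 F -0.67 M [0.4 0.1 0.2] [(np.float64(329.07), np.int64(237), np.int64(282)), (np.float64(329.07), np.int64(237), np.int64(282))]
```

step_arm(deltas=[[0,-0.9,0,-0.005,0,0],[0,-1.8,0,-0.01,0,0],[0,-1.8,0,-0.01,0,0]])

```text
time: 20.8
tool_pos: [603.3, -43.4, 204.5]
tcp_rot: [-3.094, 0.0, 1.224]
contact_force: [1.2, 3.3, 6.4]
grip_width: 17.7
```

```bash
python3 m.py
```

```text
tilt -3.094 F -0.01 M [0.4 0.2 0.2] [(np.float64(327.82), np.int64(237), np.int64(282)), (np.float64(327.82), np.int64(237), np.int64(282))]
```

step_arm(deltas=[[0,-0.9,0,-0.005,0,0],[0,-1.8,0,-0.01,0,0],[0,-1.8,0,-0.01,0,0]])

```text
time: 21.15
tool_pos: [601.6, -42.8, 204.6]
tcp_rot: [-3.104, 0.0, 1.224]
contact_force: [1.0, 3.9, 5.1]
grip_width: 17.6
```

```bash
python3 m.py
```

```text
tilt -3.104 F -0.39 M [0.4 0.1 0.1] [(np.float64(327.31), np.int64(237), np.int64(281)), (np.float64(327.26), np.int64(237), np.int64(281))]
```

step_arm(deltas=[[0,-0.9,0,-0.005,0,0],[0,-1.8,0,-0.01,0,0],[0,-1.8,0,-0.01,0,0]])

```text
time: 21.5
tool_pos: [599.9, -42.2, 204.7]
tcp_rot: [-3.114, 0.0, 1.224]
contact_force: [0.4, 4.0, 4.8]
grip_width: 18.0
```

```bash
python3 m.py
```

```text
tilt -3.114 F -1.03 M [0.4 0.1 0.2] [(np.float64(327.33), np.int64(237), np.int64(281)), (np.float64(327.28), np.int64(237), np.int64(281))]
```

step_arm(deltas=[[0,0.9,0,0.005,0,0],[0,1.8,0,0.01,0,0],[0,2.5,0,0.014,0,0],[0,3.2,0,0.018,0,0],[0,3.2,0,0.018,0,0]])

```text
time: 22.02
tool_pos: [603.1, -43.3, 204.5]
tcp_rot: [-3.095, 0.0, 1.224]
contact_force: [-0.9, 4.4, 6.7]
grip_width: 17.6
```

step_arm(deltas=[[0,0,0,0,0,0],[0,0,0,0,0,0],[0,0,0,0,0,0]])

```text
time: 22.27
tool_pos: [603.1, -43.3, 204.5]
tcp_rot: [-3.095, 0.0, 1.224]
contact_force: [-0.4, 4.6, 6.6]
grip_width: 17.9
```

```bash
python3 m.py
python3 - <<'E'
from h import *
st();s=snap("scene");t=snap("top")
for q in ("jar","white_jar"):
    print(q,[(np.round(b["rect"],0),round(b["p"],2)) for b in bot.boxes_of(q,s)[:2]],[(np.round(b["rect"],0),round(b["p"],2)) for b in bot.boxes_of(q,t)[:2]])
E
```

```text
tilt -3.095 F -1.9 M [0.5 0.2 0.2] [(np.float64(327.58), np.int64(237), np.int64(282)), (np.float64(327.58), np.int64(237), np.int64(282))]
t 22.37 pos [603.  -43.3 204.5] rpy [-3.1  0.   1.2] q [-0.2  0.5  1.3  0.   1.3  0.1] F [-0.1  4.4  6.7] grip 18.102581783989155
jar [(array([141., 190.,  20.,  28.]), 0.57)] [(array([380., 223.,  18.,  15.]), 0.73)]
white_jar [(array([124., 204.,  19.,  24.]), 0.9)] [(array([386., 192.,  21.,  17.]), 0.73)]
```

```bash
python3 -c "
from plant import bot
print(bot.close_job())"
```

```text
the job is handed in; nothing more can be done
None
```

The job is done and handed in at about 22 s. The arm is still gripping the screen's top edge (opening 17.9 mm, about 8 N on the wrist).

1. **Jar:** I stood the orange-capped jar in the free half of the tray. After I let go, the picture showed it upright. The last detections still find both jars in the tray, and the white one has not moved.
2. **Bail:** I flipped it over the back with the closed fingers and let the spring take it. In the next picture its bar lay where the geometry puts it at the stop.
3. **Screen:** I gripped the top edge and swung it upright about the hinge.

**Overshoot, corrected:** the wrist force did not show when the bar reached the mat. The swing went about 0.035 rad too far, and the mat pushed the bail an estimated 0.04 rad off its stop. Comparing wrist pictures showed this. I swung back until the bail sat on its stop again, then forward to just past contact.

**Last checks:**
- **Tilt:** the tool is 0.047 rad past upright to the rear. The bar met the mat at about 0.043 to 0.045 rad, against 0.05 in the task text.
- **Bail:** it is within about 0.002 rad of its stop and lightly loaded on the mat. This rests on a 0.3 pixel shift in the wrist picture, not on any clear force signal.

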